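# Draw out the bail flask and hang it on the stand

## Task

Draw the steel flask out from under the low shelf and let go of it standing in the open on the bench, with its whole wire bail clear of the shelf. Then swing the folded-down bail upright while the flask stands there, lift the flask by the top bar of its bail and hang it by that bar across both prongs of the hanger stand. Leave it hanging upright and still, never tip it over, and do not disturb the bottle, the beaker or the jar.

Things in the scene. Friction and masses are not known exactly. Their poses are not given: they have to be found in the camera images.
- flask: Open round steel flask standing on the bench, 88 mm outside diameter, 100 mm high, wall 8 mm (mouth 72 mm wide, floor 8 mm), 0.55 to 0.85 kg. Origin: centre of its underside, z up. Its bail's two pivots are at y = +52 and -52 mm, 80 mm up; the folded bail sticks out on its +x side, under the shelf. Its -x side is in the open: there the wall can be pinched at the rim and the flask dragged.
- bail (a joint): Angle of the flask's wire bail (rad): 0 fully folded down (0.2 rad below level, 98 mm out on the flask's +x side), 1.771 upright over the flask, stop at 2.4. Turns about the pivot line, parallel to the flask's y. A little stiff (0.05 N m): the bail stays where it is left. Starts at 0 to 0.15.
- bail_top (a point): Middle of the bail's top bar, on the wire's centre line. The bail is a square-cornered U of 8 mm round wire: top bar along the flask's y, straight over 92 mm, 100 mm from the pivot line (180 mm above the flask's underside when upright); legs 104 mm apart. Folded, the bar is 60 mm above the bench with 50 mm free between it and the flask's wall.
- riser: Low fixed shelf, a grey board on two aluminium side panels (12 mm), 280 mm wide, 200 mm deep, board from 106 to 122 mm above the bench, front open. Origin: on the bench under the middle of its front edge; x points inward under the shelf, away from the robot, y along the edge. The bail starts under it and cannot be raised there.
- stand: Fixed hanger stand, left or right of the shelf. Origin: on the bench under the seat. Base plate 220 x 120 x 12 mm; post at x = 95 mm, 265 mm high; two 8 mm round prongs at y = +31 and -31 mm (54 mm gap, free for fingers) reach to -x: down from a crossbar (x = 70 mm, 255 mm high), level at 235 mm (bar's centre) from x = 15 to -15 mm, then up to tips at x = -28 mm, 255 mm over their tops.
- seat (a point): Where the middle of the bail's top bar (its centre line) comes to rest when hung: 243 mm above the bench, midway between the prongs, in the middle of their level part; axes as the stand's. The bar lies along the stand's y; either way round will do.
- reactor: Fixed bench-top glass reactor with a steel head plate on a white 120 mm square base, 236 mm high, on the side where the stand is not. Origin: on the bench under its centre. Leave alone.
- bottle: Bystander: glass bottle, 72 mm diameter, 150 mm high, standing on the bench. Origin: centre of the underside.
- beaker: Bystander: open glass beaker, 72 mm diameter, 85 mm high, standing on the bench. Origin: centre of the underside.
- jar: Bystander: small clear jar with a white cap, 56 mm diameter, 70 mm high, standing on top of the shelf. Origin: centre of the underside.
Not all that is in view belongs to the job. Leave any purple or yellow look-alike of the flask alone.

How it is judged (in metres and radians):
On the way, in this order (a step that is already met when the one before it is completed fails the run):
1. the flask stands upright on the bench, let go, with the bar of its bail out beyond the shelf's front edge (x of bail_top in the frame of riser below -0.004 m and height (world z) of flask below 0.006 m and angle between flask's own z axis and vertical below 0.08 rad and contact force between the fingers and flask below 0.2 N), for 0.2 s.
2. the bail is upright (within 0.35 rad) while the flask stands on the bench (value of joint bail between 1.42 and 2.12 rad and height (world z) of flask below 0.008 m and angle between flask's own z axis and vertical below 0.1 rad), for 0.2 s.
3. the flask is lifted clear of the bench, held by the bail's top bar (height (world z) of flask above 0.025 m and distance between the grasp point and bail_top below 0.05 m and contact force between the fingers and flask above 1 N), for 0.2 s.
At the end, for the whole second after the job is handed in: The flask hangs from the stand by its bail: the middle of the top bar within 30 mm of the seat and not more than 12 mm above it, the bar along the stand's y within 0.17 rad (so on both prongs), the flask upright within 0.3 rad and at rest (distance between bail_top and seat below 0.03 m and z of bail_top in the frame of seat below 0.012 m and angle between the y axis of flask and the y axis of stand, either way round below 0.17 rad and angle between flask's own z axis and vertical below 0.3 rad and contact force between flask and stand above 2 N and linear speed of flask below 0.03 m/s and angular speed of flask below 0.3 rad/s); the robot touches nothing.
It fails at once if the flask is tipped over (angle between flask's own z axis and vertical above 0.8 rad).
It fails at once if the bottle is disturbed (moved 30 mm) (distance of bottle from where it was at the start of the episode above 0.03 m).
It fails at once if the beaker is disturbed (moved 30 mm) (distance of beaker from where it was at the start of the episode above 0.03 m).
It fails at once if the jar is disturbed (moved 30 mm) (distance of jar from where it was at the start of the episode above 0.03 m).
It also fails if it takes over 72 s, if anything falls off the work surface, if the arm or the gripper's body presses on something with over 40 N, if the wrist force passes 120 N, or if a joint passes its speed limit or range.

## Robot

A 6-joint arm with a two-finger parallel gripper is mounted at the origin on the work surface. World frame = base frame: x ahead of the robot, y to its left, z up, the work surface at z = 0. Lengths are in mm, angles in rad, forces in N, time in s.
With the tool pointing down it reaches from about 275 to 750 mm from the base axis. Payload 10.2 kg.
Tool frame: the origin (TCP) lies on the centre line of the jaws, within the pads' length; the fingertips stand 17 mm ahead of it and the grasp point (between the pads) lies 2 mm behind it; z points along the fingers, y is the line along which they close (so a half turn about z gives the same grasp; the last joint's range is limited). The gripper opens to 85 mm and grips with 20 to 120 N. Pads are 22 mm wide; open, the fingers measure 114 mm over their backs; the gripper's body (76 mm by 85 mm) begins 54 mm behind the grasp point. The pads swing forward as they close: fully open they stand 13 mm farther back than shut.
Start: joints at [0.974, 0.313, 1.498, -0, 1.331, -0.223], TCP at [191.72, 488.748, 248.294] pointing down, gripper open.
Joint ranges: [-2.94, 2.94], [-0.97, 2.17], [0.19, 2.56], [-1.23, 4.37], [0.02, 3.11], [-2.88, 2.88]. Speed limits (rad/s): [2.39, 2.39, 3.01, 3.14, 3.14, 3.14].

## Interface

Orientations are given as a unit quaternion [w, x, y, z].
In Python, from rig import ctrl gives the robot as it stands. The module is installed in compiled form; this text tells all that it offers.
- The arm moves only by the shell command python3 -m jog 'ROWS' [FORCE]. ROWS is JSON, a list of rows, each an object with "delta_pos": the shift along the world's x, y, z in mm, a list of three; "angular": the turn, a rotation vector about the world's x, y, z in rad, a list of three; "fingers": the opening, from 0 (shut) to 1 (fully open). In form: [{"delta_pos": [tx, ty, tz], "angular": [rx, ry, rz], "fingers": fingers}, ...]. A call has 1 to 10 rows; each row is the pose to reach, as a shift and turn from the pose commanded when the call began; what a row does not reach only later rows make up. A row lasts 1/8 s, in which the tool goes at most 62.5 mm and 10.7 degrees, less where a joint would pass 70% of its speed; a pose out of reach is approached as far as the arm can. A call with a gripper value outside its range is refused whole. The fingers move at their own pace and stop on an object; FORCE is the grip in N (left out, the last holds). Time passes only in rows, so rows that repeat a pose let the fingers close. It gives the time, the measured TCP pose, the force, the opening and the grip force at its end, in the units of the state.
- ctrl.sense(): the state, without advancing time (a new reading comes with each control period).
- ctrl.capture(name): name is "scene" or "top"; returns a dict with "pixels" (420x560x3 uint8, blue, green, red), "fx", "fy", "cx", "cy" (pixels), "dist" ([k1, k2, p1, p2, k3] as OpenCV has them; the pictures are not rectified), "R" (3x3) and "t" (3): a world point X has camera coordinates R X + t. Camera axes: x right, y down, z forward; pixel columns grow to the right and rows downward; lengths in mm; the calibration is good to about 2 mm. A picture is of the moment at which its call begins. There is no depth.
- ctrl.finish_job(): hands the job in; it is judged then, once.
The state is a dict: "time_s": time; "joints": joint angles; "dq": joint speeds; "tau": joint torques, N m; "eef_pos": TCP position; "ee_rot": TCP orientation; "force": force on the tool from outside, world axes, zero at the start; "wrist_torque": the same for the moment, N m; "grip_width": opening from 0.0 (shut) to 1.0 (fully open); "grip_force": force on a finger pad.
Only numpy, scipy, OpenCV 4.12 (cv2) and the standard library are available. Lean on these libraries where they do the work, as an engineer would, in place of code of your own. Each camera call takes 0.05 s, during which the arm holds its last target. There are 200 camera calls.

## Working session

There is one attempt and no reset: what is moved stays moved. The work goes in short steps, Python scripts to look and compute and a shell command to move; the robot and the scene stay as the last step left them, time stands still between calls to the robot, and variables do not carry over. Pictures are saved under pics/ and viewed, at most 10 in all, crops included, and the job is handed in when it is done.

```bash
mkdir -p pics; cat > h.py <<'E'
import numpy as np, cv2, json, sys
from rig import ctrl
def cap(n,save):
    c=ctrl.capture(n); cv2.imwrite(f'pics/{save}.png',c['pixels'])
    np.savez(f'pics/{save}.npz',**{k:np.array(c[k]) for k in c}); return c
def load(s): return dict(np.load(f'pics/{s}.npz'))
def K(c): return np.array([[c['fx'],0,c['cx']],[0,c['fy'],c['cy']],[0,0,1.]])
def ray(c,uv):
    p=cv2.undistortPoints(np.array([[uv]],float),K(c),np.array(c['dist'],float))[0,0]
    R=np.array(c['R']);t=np.array(c['t']).ravel()
    return -R.T@t, R.T@np.array([p[0],p[1],1])
def atz(c,uv,z):
    o,d=ray(c,uv); return o+d*(z-o[2])/d[2]
def tri(obs):
    A=np.zeros((3,3));b=np.zeros(3)
    for c,uv in obs:
        o,d=ray(c,uv); d/=np.linalg.norm(d); P=np.eye(3)-np.outer(d,d); A+=P;b+=P@o
    x=np.linalg.solve(A,b); return x,[np.linalg.norm(np.cross(x-ray(c,u)[0],ray(c,u)[1]/np.linalg.norm(ray(c,u)[1]))) for c,u in obs]
def proj(c,X):
    return cv2.projectPoints(np.array(X,float).reshape(-1,3),cv2.Rodrigues(np.array(c['R'],float))[0],np.array(c['t'],float).reshape(3,1),K(c),np.array(c['dist'],float))[0].reshape(-1,2)
E
python3 - <<'E'
from h import *
a=cap('scene','s0');b=cap('top','t0')
cv2.imwrite('pics/s0b.png',cv2.resize(a['pixels'],(800,600)));cv2.imwrite('pics/t0b.png',cv2.resize(b['pixels'],(800,600)))
for c in(a,b): print(-np.array(c['R']).T@np.array(c['t']),np.array(c['R'])[2],c['fx'])
print(ctrl.sense())
E
```

```text
[ 956.49566948  968.22993532 1313.25148155] [-0.29397397 -0.61775611 -0.72935362] 451.02706430125875
[ 249.93910353  -11.90744602 1904.43278377] [ 0.15424575  0.00813973 -0.98799898] 520.8720447796385
{'time_s': 0.1, 'joints': array([ 9.73587079e-01,  3.13380601e-01,  1.49832862e+00,  1.79366590e-05,
        1.33098288e+00, -2.23427596e-01]), 'dq': array([ 0.00161858, -0.00115037, -0.0039315 , -0.00020998, -0.00023321,
        0.00140379]), 'tau': array([ 2.42668866e-03, -4.12902188e+01, -2.60146147e+01, -2.57045713e-04,
        3.01207794e-03,  3.15439058e-05]), 'eef_pos': array([191.6064299 , 488.57729384, 247.81140054]), 'ee_rot': array([-2.27272602e-04,  1.85806835e-01,  9.82586138e-01, -5.00617707e-04]), 'force': array([-0.18314596,  0.08353416,  0.17818323]), 'wrist_torque': array([-0.01883258,  0.03494381, -0.02710269]), 'grip_force': 0.0, 'grip_width': 0.9974728667215039}
```

View pics/s0b.png

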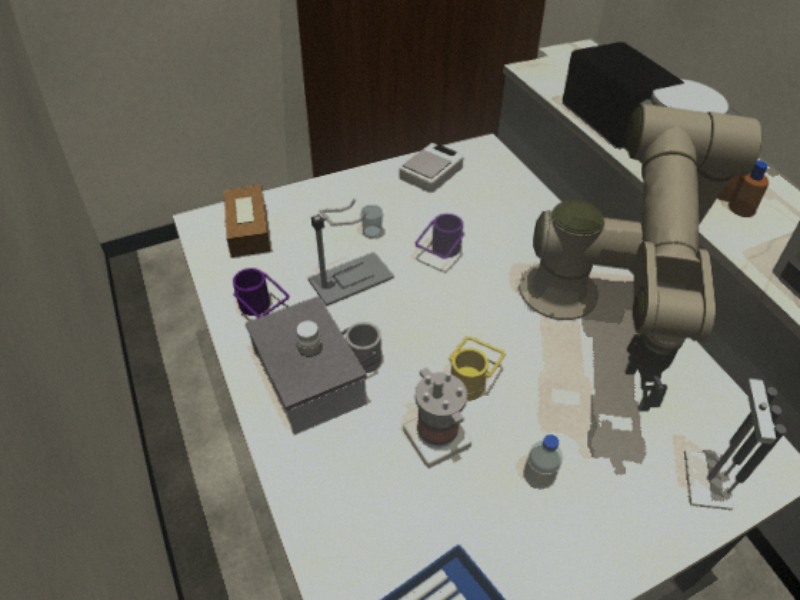

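View pics/t0b.png

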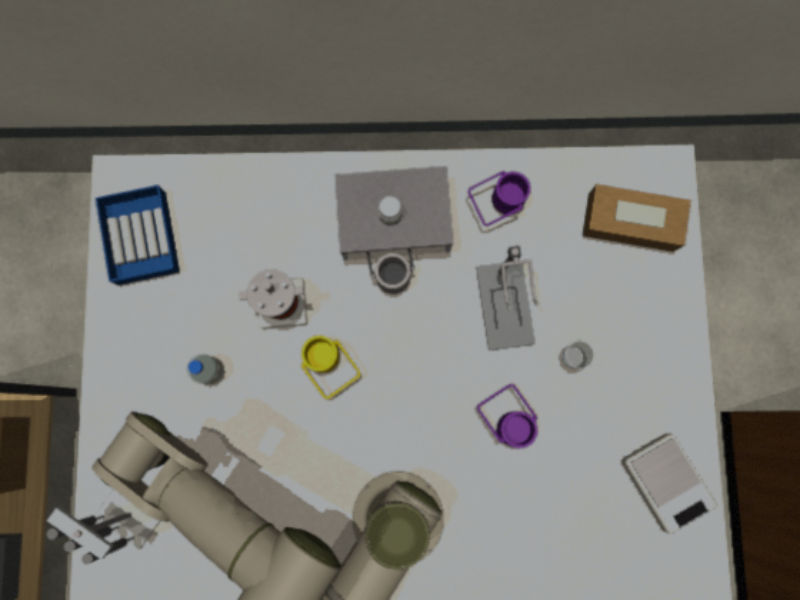

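The grey flask is at top (393,271) and scene (362,340). It stands at the shelf front with its bail under the shelf, and it is steel. The yellow one (top 321,353) and the two purple ones (515,430 and 512,190) are the look-alikes to leave alone. I'll confirm this in one enlarged composite.

```bash
python3 - <<'E'
from h import *
a=load('s0')['pixels'];b=load('t0')['pixels']
# top: x230-390,y110-260 ; scene x165-305,y130-300
l=cv2.resize(b[110:260,230:390],None,fx=2.5,fy=4*0.625,interpolation=cv2.INTER_CUBIC)
A=cv2.resize(b[115:255,230:390],(800,700),interpolation=cv2.INTER_CUBIC)[:600]
B=cv2.resize(a[135:285,165:365],(800,600),interpolation=cv2.INTER_CUBIC)
for im,x0,y0,s in((A,230,115,5),(B,165,135,4)):
    for i in range(0,800,100):
        cv2.putText(im,str(x0+i//s),(i,10),0,.35,(0,255,255),1);cv2.line(im,(i,0),(i,600),(0,255,255),1) if 0 else cv2.line(im,(i,12),(i,20),(0,255,255),1)
        cv2.putText(im,str(y0+i//s),(0,i+4),0,.35,(0,255,255),1)
cv2.imwrite('pics/A.png',A);cv2.imwrite('pics/B.png',B)
E
```

```text
(no output)
```

View pics/A.png

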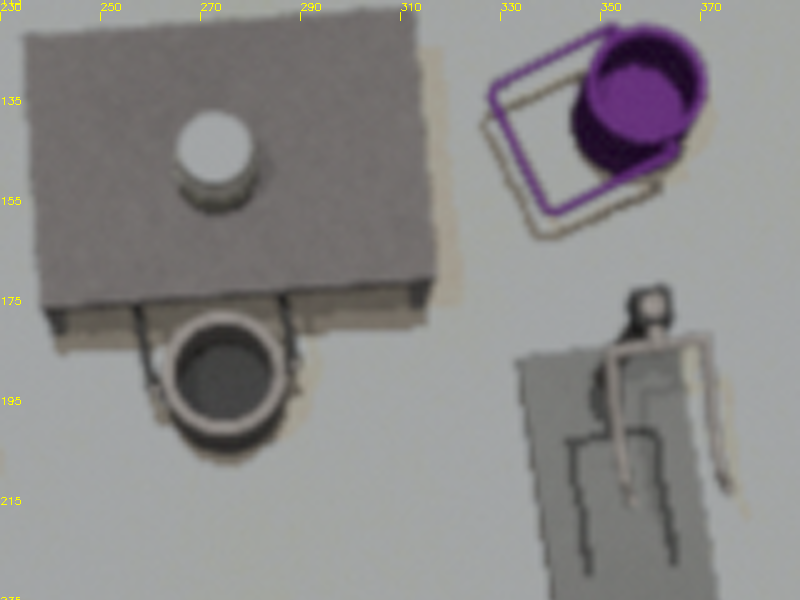

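View pics/B.png

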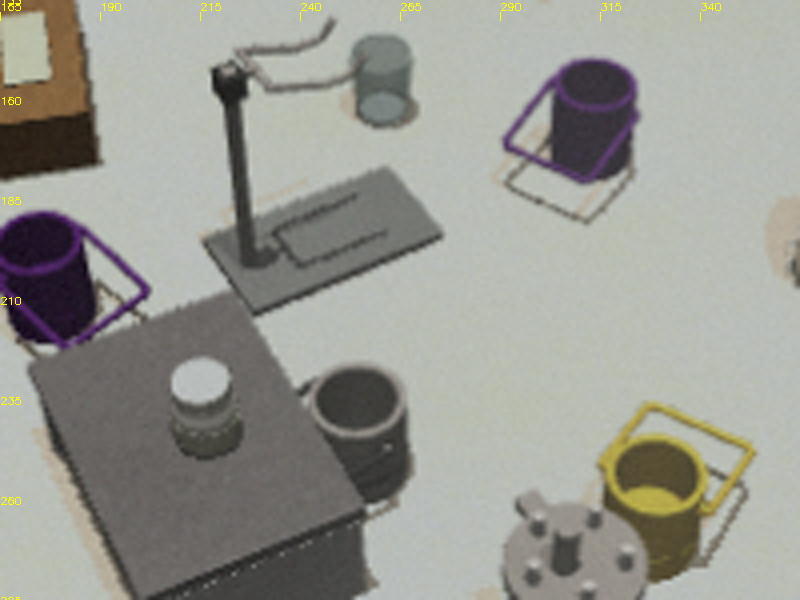

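```bash
cat > m.py <<'E'
from h import *
from scipy.optimize import least_squares
T=load('t0');S=load('s0')
ft=lambda x,y:((x+.5)/5-.5+230,(y+.5)/5-.5+115)
fs=lambda x,y:((x+.5)/4-.5+165,(y+.5)/4-.5+135)
if __name__=='__main__':
    print('rim',tri([(T,ft(225,373)),(S,fs(358,400))]))
    for n,t,s in(('riserfrontR',(434,280),(237,292)),('riserfrontL',(43,306),(365,510)),('tipL',(630,500),(362,62)),('tipR',(727,490),(334,22)),('cbL',(612,350),(268,88)),('cbR',(705,340),(240,54)),('post',(653,303),(230,72)),('jar',(215,145),(201,380))):
        print(n,tri([(T,ft(*t)),(S,fs(*s))]))
    for p in((518,362),(690,349)): print('base',atz(T,ft(*p),12))
    for p in((203,240),(388,167),(443,235),(255,314)): print('base s',atz(S,fs(*p),12))
    mod=np.array([[-28,31,251],[-28,-31,251],[70,31,251],[70,-31,251],[95,0,265]])
    t=np.array([ft(630,500),ft(727,490),ft(612,350),ft(705,340),ft(653,303)])
    s=np.array([fs(362,62),fs(334,22),fs(268,88),fs(240,54),fs(230,72)])
    def P(q,m): c,s_=np.cos(q[2]),np.sin(q[2]); return np.c_[q[0]+c*m[:,0]-s_*m[:,1],q[1]+s_*m[:,0]+c*m[:,1],m[:,2]]
    f=lambda q:np.r_[(proj(T,P(q,mod))-t).ravel(),(proj(S,P(q,mod))-s).ravel()]
    r=least_squares(f,[550,-250,0],x_scale=[100,100,1]);print('stand',r.x,np.round(r.fun,1))
    print('bottle/beaker tops', atz(T,(574*.7,356*.7),85), atz(T,(195*.7,367*.7),150))
E
python3 m.py
```

```text
rim (array([601.93246837,   3.95803798,  97.97706182]), [np.float64(0.5317001653933948), np.float64(0.5317001653934591)])
riserfrontR (array([ 660.82955972, -143.24617233,  120.14263973]), [np.float64(1.2682146827516068), np.float64(1.2682146827514895)])
riserfrontL (array([647.8007048 , 130.97429738, 117.48344369]), [np.float64(0.8421328659099664), np.float64(0.8421328659100773)])
tipL (array([ 485.78078504, -256.0478947 ,  246.80386266]), [np.float64(0.36194797519218275), np.float64(0.3619479751920584)])
tipR (array([ 489.9588167 , -317.01997948,  251.87329578]), [np.float64(1.0218395348244513), np.float64(1.021839534824251)])
cbL (array([ 581.9826384 , -246.75792396,  255.57934533]), [np.float64(0.6697055833534972), np.float64(0.6697055833536119)])
cbR (array([ 587.89709653, -307.07560525,  252.74823341]), [np.float64(0.89858450897297), np.float64(0.8985845089730012)])
post (array([ 609.62902107, -272.37830859,  264.75523789]), [np.float64(1.5427188097606843), np.float64(1.5427188097607263)])
jar (array([739.9179993 ,   7.88668327, 194.47628179]), [np.float64(1.067101631183628), np.float64(1.067101631183528)])
base [ 623.86009593 -212.23236704   12.        ]
base [ 631.49927475 -339.30067366   12.        ]
base s [ 639.93735856 -326.70318351   12.        ]
base s [ 423.72337756 -350.88751      12.        ]
base s [ 412.5162924  -232.90586126   12.        ]
base s [ 626.85377365 -207.57400614   12.        ]
stand [ 5.15559513e+02 -2.83493558e+02  9.31986508e-02] [-0.1  0.2 -0.2  0.1 -0.5  0.4  0.   0.3  0.5  0.2  0.2 -0.8 -0.4  0.2
 -0.1  1.1 -0.3  0.2 -0.8 -0.5]
bottle/beaker tops [ 385.12565426 -435.46249378   85.        ] [368.01617641 470.77659083 150.        ]
```

```bash
python3 - <<'E'
from m import *
# flask yaw: leg lines in top view, assume z~72 ; pivots z80
for p,z in(((155,398),80),((294,380),80),((147,350),72),((288,335),72),((139,308),66),((283,297),66)): print(p,atz(T,ft(*p),z).round(1))
for n,p,z in(('yellow',(321*.7,353*.7),100),('yel bail',(333*.7,397*.7),60),('yelbailR',(360*.7,375*.7),60),('purple',(517*.7,430*.7),100),('pbail',(512*.7,386*.7),100),('reactor',(273*.7,295*.7),236),('reactorbase',(305*.7,325*.7),10)): print(n,atz(T,p,z).round(0))
E
python3 -m jog '[{"delta_pos":[0,0,50],"angular":[0,0,0],"fingers":1},{"delta_pos":[40,-50,80],"angular":[0,0,-0.18],"fingers":0.5},{"delta_pos":[80,-100,80],"angular":[0,0,-0.36],"fingers":0.5},{"delta_pos":[120,-150,80],"angular":[0,0,-0.54],"fingers":0.5},{"delta_pos":[155,-200,80],"angular":[0,0,-0.72],"fingers":0.5},{"delta_pos":[190,-250,80],"angular":[0,0,-0.9],"fingers":0.5},{"delta_pos":[225,-300,80],"angular":[0,0,-1.05],"fingers":0.5},{"delta_pos":[265,-350,80],"angular":[0,0,-1.12],"fingers":0.5},{"delta_pos":[300,-400,80],"angular":[0,0,-1.12],"fingers":0.47},{"delta_pos":[330,-440,60],"angular":[0,0,-1.12],"fingers":0.47}]' 40
```

```text
(155, 398) [588.6  54.   80. ]
(294, 380) [600.  -45.3  80. ]
(147, 350) [625.2  59.6  72. ]
(288, 335) [634.5 -41.7  72. ]
(139, 308) [657.4  65.3  66. ]
(283, 297) [663.8 -38.7  66. ]
yellow [400. 180. 100.]
yel bail [295. 154.  60.]
yelbailR [348.  87.  60.]
purple [ 210. -288.  100.]
pbail [ 314. -280.  100.]
reactor [523. 274. 236.]
reactorbase [480. 230.  10.]
time_s: 1.35
eef_pos: [523.0, 46.6, 308.8]
ee_rot: [0.001, 0.68, 0.734, 0.001]
force: [0.5, 0.9, -1.2]
grip_width: 0.474
grip_force: 0.0
```

```bash
python3 -m jog '[{"delta_pos":[30,-40,0],"angular":[0,0,0.04],"fingers":0.47},{"delta_pos":[40,-49,-60],"angular":[0,0,0.04],"fingers":0.47},{"delta_pos":[40,-49,-120],"angular":[0,0,0.04],"fingers":0.47},{"delta_pos":[40,-49,-170],"angular":[0,0,0.04],"fingers":0.47},{"delta_pos":[40,-49,-170],"angular":[0,0,0.04],"fingers":0.47},{"delta_pos":[40,-49,-170],"angular":[0,0,0.04],"fingers":0.47}]' 40
python3 - <<'E'
from h import *
T=cap('top','t1');S=cap('scene','s1')
A=cv2.resize(T['pixels'][150:240,230:320],(400,400),interpolation=3);B=cv2.resize(S['pixels'][195:285,210:300],(400,400),interpolation=3)
cv2.imwrite('pics/C.png',np.hstack([A,B])); print(ctrl.sense()['eef_pos'])
E
```

```text
time_s: 2.1
eef_pos: [562.7, -0.4, 140.4]
ee_rot: [0.001, 0.665, 0.747, 0.001]
force: [0.2, 0.5, -0.0]
grip_width: 0.472
grip_force: 0.0
[ 5.62826820e+02 -3.93509518e-01  1.40760411e+02]
```

View pics/C.png

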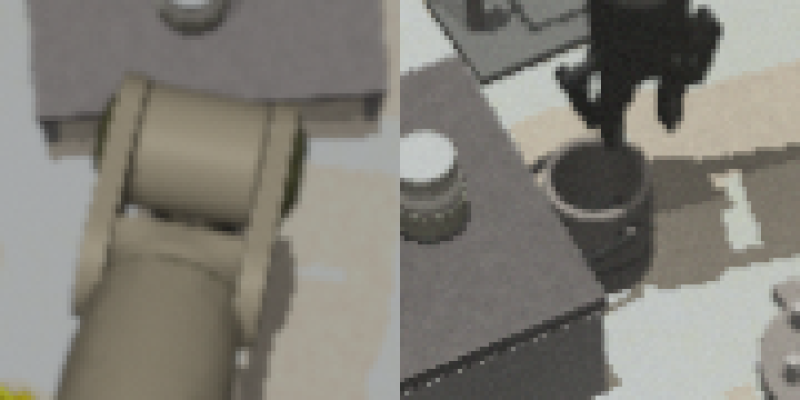

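The right half shows the inner finger at (615,140) over the mouth and the outer one at (675,125) outside the wall, as planned. I'll go down and pinch.

```bash
python3 -m jog '[{"delta_pos":[0,0,-20],"angular":[0,0,0],"fingers":0.47},{"delta_pos":[0,0,-35],"angular":[0,0,0],"fingers":0.47},{"delta_pos":[0,0,-47],"angular":[0,0,0],"fingers":0.47},{"delta_pos":[0,0,-53],"angular":[0,0,0],"fingers":0.47},{"delta_pos":[0,0,-53],"angular":[0,0,0],"fingers":0.2},{"delta_pos":[0,0,-53],"angular":[0,0,0],"fingers":0},{"delta_pos":[0,0,-53],"angular":[0,0,0],"fingers":0},{"delta_pos":[0,0,-53],"angular":[0,0,0],"fingers":0},{"delta_pos":[0,0,-53],"angular":[0,0,0],"fingers":0}]' 30
```

```text
time_s: 3.32
eef_pos: [562.2, -0.4, 85.8]
ee_rot: [0.001, 0.665, 0.747, 0.0]
force: [3.0, 0.1, 3.9]
grip_width: 0.102
grip_force: 30.5
```

```bash
python3 -m jog '[{"delta_pos":[-8,-1,0],"angular":[0,0,0],"fingers":0},{"delta_pos":[-22,-2,0],"angular":[0,0,0],"fingers":0},{"delta_pos":[-38,-4,0],"angular":[0,0,0],"fingers":0},{"delta_pos":[-54,-6,0],"angular":[0,0,0],"fingers":0},{"delta_pos":[-70,-8,0],"angular":[0,0,0],"fingers":0},{"delta_pos":[-86,-10,0],"angular":[0,0,0],"fingers":0},{"delta_pos":[-102,-11,0],"angular":[0,0,0],"fingers":0},{"delta_pos":[-118,-13,0],"angular":[0,0,0],"fingers":0},{"delta_pos":[-130,-14,0],"angular":[0,0,0],"fingers":0},{"delta_pos":[-135,-15,0],"angular":[0,0,0],"fingers":0}]'
python3 -m jog '[{"delta_pos":[0,0,0],"angular":[0,0,0],"fingers":0},{"delta_pos":[0,0,0],"angular":[0,0,0],"fingers":0.2},{"delta_pos":[0,0,0],"angular":[0,0,0],"fingers":0.4},{"delta_pos":[0,0,0],"angular":[0,0,0],"fingers":0.45},{"delta_pos":[0,0,0],"angular":[0,0,0],"fingers":0.45},{"delta_pos":[0,0,20],"angular":[0,0,0],"fingers":0.45},{"delta_pos":[0,0,60],"angular":[0,0,0],"fingers":0.45},{"delta_pos":[0,0,110],"angular":[0,0,0],"fingers":0.45},{"delta_pos":[-60,0,160],"angular":[0,0,0],"fingers":0.4},{"delta_pos":[-120,0,160],"angular":[0,0,0],"fingers":0.35}]'
python3 - <<'E'
from h import *
T=cap('top','t2');S=cap('scene','s2')
A=cv2.resize(T['pixels'][160:260,225:325],(400,400),interpolation=3);B=cv2.resize(S['pixels'][210:310,215:315],(400,400),interpolation=3)
cv2.imwrite('pics/D.png',np.hstack([A,B])); print(ctrl.sense()['eef_pos'])
E
```

```text
time_s: 4.58
eef_pos: [427.1, -15.4, 85.8]
ee_rot: [0.001, 0.665, 0.747, 0.001]
force: [4.4, 1.9, 2.2]
grip_width: 0.102
grip_force: 30.9
time_s: 5.82
eef_pos: [316.3, -15.4, 245.6]
ee_rot: [0.002, 0.664, 0.748, 0.0]
force: [-0.0, -0.6, 1.3]
grip_width: 0.35
grip_force: 0.0
[313.35831019 -14.50624893 244.91039105]
```

View pics/D.png

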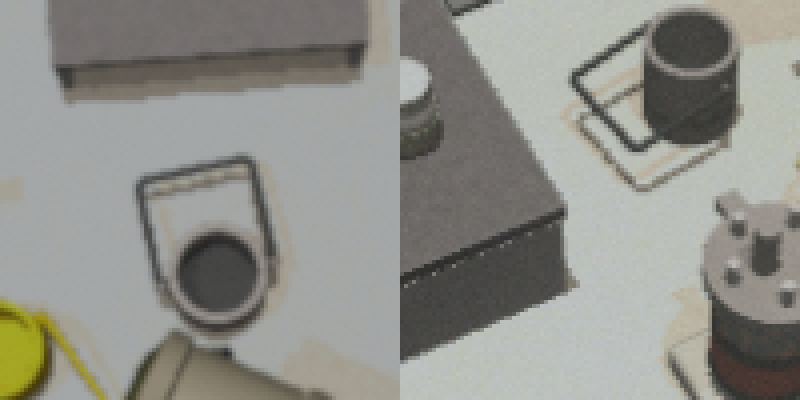

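The flask is out in the open. The bar's corners are at top (140,182) and (248,158) and at scene (576,77) and (640,148), and the rim centres are at (218,273) and (691,43).

```bash
python3 - <<'E'
from h import *
T=load('t2');S=load('s2')
ft=lambda x,y:((x+.5)/4-.5+225,(y+.5)/4-.5+160)
fs=lambda x,y:((x+.5)/4-.5+215,(y+.5)/4-.5+210)
for n,t,s in(('rim',(218,273),(291,43)),('barL',(140,182),(240,148)),('barR',(248,158),(176,77)),('mid',(194,170),(208,112.5))): print(n,tri([(T,ft(*t)),(S,fs(*s))]))
print(atz(T,ft(194,170),62))
E
```

```text
rim (array([465.05193723, -10.21634035,  96.22670042]), [np.float64(0.13008008320588949), np.float64(0.1300800832059765)])
barL (array([549.44524068,  59.44870473,  67.43352511]), [np.float64(2.153896186793568), np.float64(2.153896186793677)])
barR (array([569.42648051, -37.58238407,  70.1376337 ]), [np.float64(1.828638376513965), np.float64(1.8286383765139915)])
mid (array([559.29917627,  11.07967246,  68.18602184]), [np.float64(2.268643548121619), np.float64(2.2686435481216787)])
[562.30306537   9.96056869  62.        ]
```

```bash
python3 -m jog '[{"delta_pos":[60,6,0],"angular":[0,0,0.087],"fingers":0.35},{"delta_pos":[120,13,0],"angular":[0,0,0.087],"fingers":0.35},{"delta_pos":[180,20,0],"angular":[0,0,0.087],"fingers":0.35},{"delta_pos":[230,26,0],"angular":[0,0,0.087],"fingers":0.35},{"delta_pos":[253,26,-30],"angular":[0,0,0.087],"fingers":0.35},{"delta_pos":[253,26,-80],"angular":[0,0,0.087],"fingers":0.35},{"delta_pos":[253,26,-110],"angular":[0,0,0.087],"fingers":0.35},{"delta_pos":[253,26,-110],"angular":[0,0,0.087],"fingers":0.35},{"delta_pos":[253,26,-110],"angular":[0,0,0.087],"fingers":0.35}]' 25
python3 - <<'E'
from h import *
S=cap('scene','s3')
cv2.imwrite('pics/E.png',cv2.resize(S['pixels'][190:290,215:315],(600,600),interpolation=3)); print(ctrl.sense()['eef_pos'])
E
```

```text
time_s: 7.05
eef_pos: [570.5, 10.7, 135.2]
ee_rot: [0.001, 0.631, 0.775, 0.0]
force: [-0.6, 0.1, -0.6]
grip_width: 0.351
grip_force: 0.0
[570.61228193  10.64633649 135.47815261]
```

View pics/E.png

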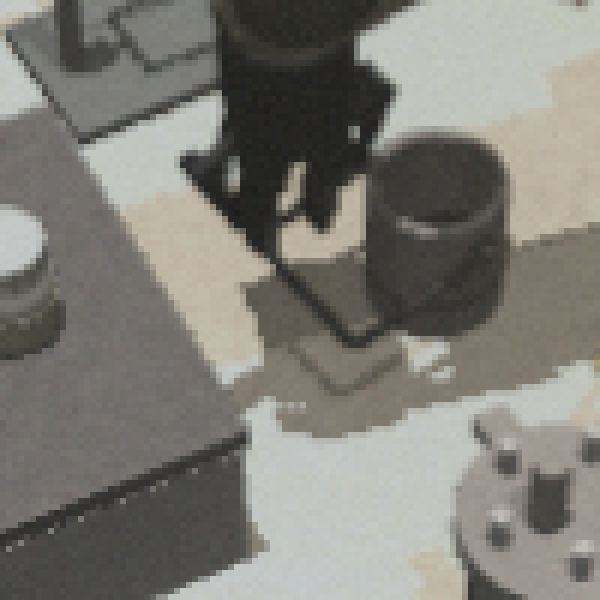

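The fingertips (270,250 and 325,230) are above the bar. TCP x is 10 mm too far, so I'll correct that, go down and close.

```bash
python3 -m jog '[{"delta_pos":[-10,0,0],"angular":[0,0,0],"fingers":0.35},{"delta_pos":[-10,0,-30],"angular":[0,0,0],"fingers":0.35},{"delta_pos":[-10,0,-55],"angular":[0,0,0],"fingers":0.35},{"delta_pos":[-10,0,-70],"angular":[0,0,0],"fingers":0.35},{"delta_pos":[-10,0,-70],"angular":[0,0,0],"fingers":0.2},{"delta_pos":[-10,0,-70],"angular":[0,0,0],"fingers":0},{"delta_pos":[-10,0,-70],"angular":[0,0,0],"fingers":0},{"delta_pos":[-10,0,-70],"angular":[0,0,0],"fingers":0},{"delta_pos":[-10,0,-70],"angular":[0,0,0],"fingers":0}]' 20
```

```text
time_s: 8.22
eef_pos: [560.1, 10.7, 64.2]
ee_rot: [0.0, 0.631, 0.775, 0.0]
force: [4.3, 1.3, -0.9]
grip_width: 0.083
grip_force: 20.7
```

```bash
python3 -m jog '[{"delta_pos":[0,0,8],"angular":[0,0,0],"fingers":0},{"delta_pos":[1,0,17],"angular":[0,0,0],"fingers":0},{"delta_pos":[0,0,25],"angular":[0,0,0],"fingers":0},{"delta_pos":[-1,0,34],"angular":[0,0,0],"fingers":0},{"delta_pos":[-3.5,-0.7,42],"angular":[0,0,0],"fingers":0},{"delta_pos":[-6,-1.3,50],"angular":[0,0,0],"fingers":0},{"delta_pos":[-10,-2,58],"angular":[0,0,0],"fingers":0},{"delta_pos":[-13.5,-2.8,65],"angular":[0,0,0],"fingers":0},{"delta_pos":[-18,-3.8,72],"angular":[0,0,0],"fingers":0},{"delta_pos":[-23.5,-4.9,78.5],"angular":[0,0,0],"fingers":0}]'
```

```text
time_s: 9.48
eef_pos: [536.0, 5.8, 142.9]
ee_rot: [0.0, 0.631, 0.775, 0.0]
force: [2.6, 0.4, -0.6]
grip_width: 0.082
grip_force: 19.6
```

```bash
python3 -m jog '[{"delta_pos":[-6,-1.2,6],"angular":[0,0,0],"fingers":0},{"delta_pos":[-12,-2.5,11.8],"angular":[0,0,0],"fingers":0},{"delta_pos":[-19,-4,17],"angular":[0,0,0],"fingers":0},{"delta_pos":[-26,-5.4,21.3],"angular":[0,0,0],"fingers":0},{"delta_pos":[-33,-7,25],"angular":[0,0,0],"fingers":0},{"delta_pos":[-41,-8.5,28.3],"angular":[0,0,0],"fingers":0},{"delta_pos":[-49,-10,30.8],"angular":[0,0,0],"fingers":0},{"delta_pos":[-57,-11.8,32.5],"angular":[0,0,0],"fingers":0},{"delta_pos":[-65,-13.5,33.3],"angular":[0,0,0],"fingers":0},{"delta_pos":[-73,-15.2,33.6],"angular":[0,0,0],"fingers":0}]'
python3 -m jog '[{"delta_pos":[0,0,0],"angular":[0,0,0],"fingers":0},{"delta_pos":[0,0,0],"angular":[0,0,0],"fingers":0},{"delta_pos":[0,0,0],"angular":[0,0,0],"fingers":0}]' 70
python3 - <<'E'
from h import *
S=cap('scene','s4')
cv2.imwrite('pics/F.png',cv2.resize(S['pixels'][160:280,215:335],(600,600),interpolation=3)); print(ctrl.sense()['eef_pos'])
E
```

```text
time_s: 10.72
eef_pos: [462.5, -9.4, 175.8]
ee_rot: [-0.0, 0.631, 0.775, -0.0]
force: [1.2, -0.5, 0.8]
grip_width: 0.084
grip_force: 19.5
time_s: 11.1
eef_pos: [463.3, -9.3, 175.8]
ee_rot: [-0.0, 0.631, 0.775, -0.0]
force: [0.1, -0.7, -2.1]
grip_width: 0.06
grip_force: 68.3
[463.29886444  -9.28046922 175.79306783]
```

View pics/F.png

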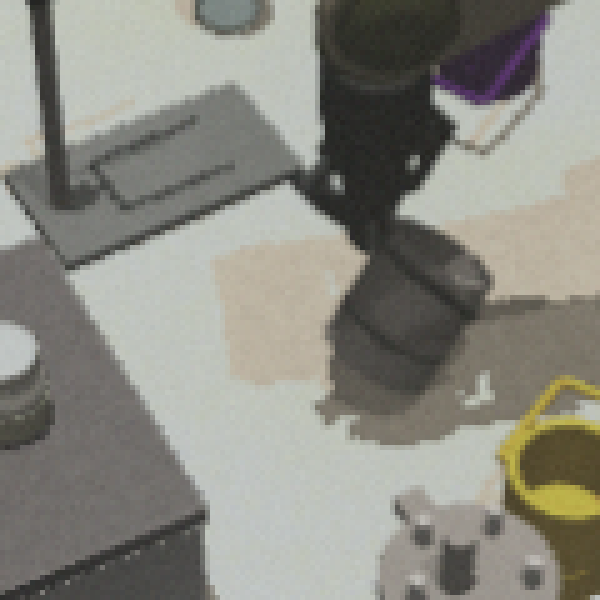

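The picture shows the flask leaning towards the robot. The mouth's edge is at (490,280) and the foot at (400,390), and the bar stuck in the pads instead of turning. Before mending it I'll fit the tilt.

```bash
cat > fit.py <<'E'
from h import *
def model(bar,e,tau,yaw):
    u=np.array([np.cos(yaw),np.sin(yaw),0]);v=np.array([-np.sin(yaw),np.cos(yaw),0]);z=np.array([0,0,1.])
    P=np.array(bar)-100*(np.cos(e)*u+np.sin(e)*z)
    a=-np.sin(tau)*u+np.cos(tau)*z; b=np.cos(tau)*u+np.sin(tau)*z
    O=P-80*a; th=np.linspace(0,2*np.pi,60)
    ring=lambda h:O+h*a+44*(np.cos(th)[:,None]*b+np.sin(th)[:,None]*v)
    return P,O,ring(0),ring(100),v
if __name__=='__main__':
    S=load('s4'); px=lambda X:((proj(S,X)-[215,160]+.5)*5-.5).round(0)
    for e,tau in((1.05,.5),(1.05,.3),(1.1,.6),(.95,.5),(.8,.5),(1.2,.4)):
        P,O,r0,r1,v=model((463.3,-9.3,177.8),e,tau,.205)
        r=px(r1);q=px(r0)
        print(e,tau,'minz',r0[:,2].min().round(),'piv+y',px(P+52*v)[0],'rim xmax',r[r[:,0].argmax()],'rim ymin',r[r[:,1].argmin()],'base xmin',q[q[:,0].argmin()],'base ymax',q[q[:,1].argmax()])
    print('bar',px([463.3,-9.3,177.8]))
E
python3 fit.py
```

```text
1.05 0.5 minz -0.0 piv+y [465. 322.] rim xmax [486. 284.] rim ymin [401. 222.] base xmin [323. 340.] base ymax [399. 401.]
1.05 0.3 minz 2.0 piv+y [465. 322.] rim xmax [486. 271.] rim ymin [414. 221.] base xmin [336. 347.] base ymax [402. 400.]
1.1 0.6 minz -2.0 piv+y [460. 327.] rim xmax [481. 291.] rim ymin [393. 227.] base xmin [313. 342.] base ymax [393. 406.]
0.95 0.5 minz 5.0 piv+y [474. 312.] rim xmax [495. 274.] rim ymin [415. 213.] base xmin [332. 334.] base ymax [414. 392.]
0.8 0.5 minz 15.0 piv+y [487. 296.] rim xmax [508. 258.] rim ymin [423. 197.] base xmin [344. 318.] base ymax [421. 376.]
1.2 0.4 minz -6.0 piv+y [450. 336.] rim xmax [471. 292.] rim ymin [395. 236.] base xmin [314. 359.] base ymax [391. 415.]
bar [[369. 226.]]
```

The fit gives a tilt of about 0.45 rad and a bail elevation of about 1.05, with the flask resting on its rear edge. I'll bring the bar back so that it stands up.

```bash
python3 -m jog '[{"delta_pos":[4,0.8,0],"angular":[0,0,0],"fingers":0},{"delta_pos":[8,1.7,-1],"angular":[0,0,0],"fingers":0},{"delta_pos":[12,2.5,-1.5],"angular":[0,0,0],"fingers":0},{"delta_pos":[16,3.4,-2.5],"angular":[0,0,0],"fingers":0},{"delta_pos":[20,4.2,-3.5],"angular":[0,0,0],"fingers":0},{"delta_pos":[24,5,-5],"angular":[0,0,0],"fingers":0},{"delta_pos":[28,5.9,-6.5],"angular":[0,0,0],"fingers":0},{"delta_pos":[32,6.7,-8],"angular":[0,0,0],"fingers":0},{"delta_pos":[36,7.5,-9.5],"angular":[0,0,0],"fingers":0},{"delta_pos":[38,8,-11],"angular":[0,0,0],"fingers":0}]'
python3 - <<'E'
from h import *
S=cap('scene','s5');T=cap('top','t5')
cv2.imwrite('pics/G.png',cv2.resize(S['pixels'][160:280,215:335],(600,600),interpolation=3)); s=ctrl.sense();print(s['eef_pos'],s['wrist_torque'])
E
```

```text
time_s: 12.4
eef_pos: [502.1, -1.4, 165.4]
ee_rot: [0.001, 0.631, 0.775, 0.0]
force: [2.8, 0.5, 7.6]
grip_width: 0.056
grip_force: 69.4
[502.14984174  -1.34456761 165.39911371] [ 0.12322519 -0.29814258 -0.01016116]
```

View pics/G.png

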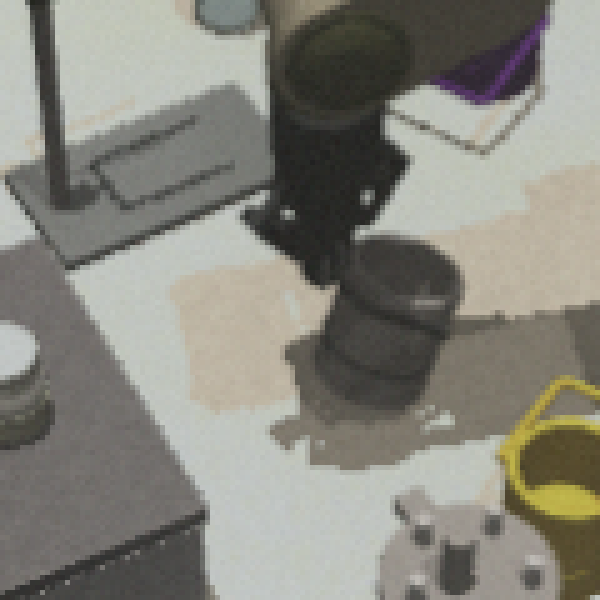

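```bash
python3 - <<'E'
from fit import *
S=load('s5'); px=lambda X:((proj(S,X)-[215,160]+.5)*5-.5)
def ob(q):
    P,O,r0,r1,v=model((502.1,-1.4,167.4),q[0],q[1],.205); r=px(r1);b=px(r0)
    return np.r_[r[:,0].max()-463,r[:,1].min()-236,b[:,0].min()-317,b[:,1].max()-411]
from scipy.optimize import least_squares
r=least_squares(ob,[1.0,.1],diff_step=1e-3);P,O,r0,r1,v=model((502.1,-1.4,167.4),*r.x,.205);print(r.x,r.fun,P,O,r0[:,2].min())
E
```

```text
[0.84807115 0.22311589] [-2.77255    -3.87763783 -0.82990073  0.99228616] [437.34186915 -14.86456348  92.39939988] [454.67276376 -11.26110971  14.38238114] 4.660328625357662
```

```bash
python3 -m jog '[{"delta_pos":[0,0,1],"angular":[0,0,0],"fingers":0},{"delta_pos":[0,0,1],"angular":[0,0,0],"fingers":0},{"delta_pos":[0,0,1],"angular":[0,0,0],"fingers":0.08},{"delta_pos":[0,0,1],"angular":[0,0,0],"fingers":0.11},{"delta_pos":[0,0,1],"angular":[0,0,0],"fingers":0.16},{"delta_pos":[0,0,1],"angular":[0,0,0],"fingers":0.2},{"delta_pos":[0,0,1],"angular":[0,0,0],"fingers":0.2},{"delta_pos":[0,0,1],"angular":[0,0,0],"fingers":0.2},{"delta_pos":[0,0,1],"angular":[0,0,0],"fingers":0.2}]' 20
python3 - <<'E'
from fit import *
S=cap('scene','s6');T=cap('top','t6');s=ctrl.sense();print(s['eef_pos'],s['force'])
# rim: pale ring fit check: compare change with empty-scene picture s0 around base: foot extremes
g=cv2.absdiff(S['pixels'],load('s5')['pixels']).max(2)>25
ys,xs=np.nonzero(g[180:275,260:320]); print(len(xs),xs.min()+260,xs.max()+260,ys.min()+180,ys.max()+180)
# silhouette extremes of dark flask: columns/rows below the gripper
m=(S['pixels'].max(2)<95)
for y in range(206,246,4): 
    x=np.nonzero(m[y,270:320])[0]+270; print(y,x.min() if len(x) else None,x.max() if len(x) else None)
E
```

```text
time_s: 13.62
eef_pos: [501.3, -1.4, 166.0]
ee_rot: [-0.0, 0.631, 0.775, -0.0]
force: [2.3, 0.6, 1.3]
grip_width: 0.202
grip_force: 0.9
[501.30107573  -1.34948108 165.99741512] [ 1.96632726 -1.18533088  0.44614949]
196 263 307 180 248
206 270 286
210 271 300
214 274 304
218 282 305
222 281 304
226 279 308
230 272 302
234 274 300
238 277 299
242 283 295
```

```bash
cat > sil.py <<'E'
from fit import *
from scipy.ndimage import map_coordinates
def run(name,x0,yaw=.205,cut=None):
    S=load(name); g=cv2.GaussianBlur(cv2.cvtColor(S['pixels'],6).astype(np.float32),(0,0),.7)
    G=np.hypot(cv2.Sobel(g,5,1,0),cv2.Sobel(g,5,0,1))
    u=np.array([np.cos(yaw),np.sin(yaw),0]);v=np.array([-np.sin(yaw),np.cos(yaw),0])
    th=np.linspace(0,2*np.pi,60); out=[]
    for tau in np.arange(-.1,.5,.05):
        z=np.array([0,0,1.]);a=-np.sin(tau)*u+np.cos(tau)*z;b=np.cos(tau)*u+np.sin(tau)*z
        ring=lambda h:h*a+44*(np.cos(th)[:,None]*b+np.sin(th)[:,None]*v)
        R=np.r_[ring(0),ring(100)]; R[:,2]-=R[:60,2].min()
        for dx in range(-30,31,3):
            for dy in range(-9,10,3):
                p=proj(S,R+[x0[0]+dx,x0[1]+dy,0])
                h=cv2.convexHull(p.astype(np.float32))[:,0]; h=np.r_[h,h[:1]]
                L=np.r_[0,np.cumsum(np.hypot(*np.diff(h,axis=0).T))]; s=np.linspace(0,L[-1],120)
                c=np.c_[np.interp(s,L,h[:,0]),np.interp(s,L,h[:,1])]
                out.append((np.minimum(map_coordinates(G,[c[:,1],c[:,0]],order=1),120).mean(),round(tau,2),x0[0]+dx,x0[1]+dy))
    out.sort(reverse=True); return out[:6]
if __name__=='__main__':
    for n in sys.argv[1:]:
        print(n); [print(o) for o in run(n,(456,-13))]
E
python3 sil.py s2 s5 s6
```

```text
s2
(np.float32(119.91831), np.float64(-0.05), 465, -10)
(np.float32(119.917656), np.float64(0.0), 468, -10)
(np.float32(119.895775), np.float64(-0.1), 462, -7)
(np.float32(119.86257), np.float64(-0.05), 465, -7)
(np.float32(119.73348), np.float64(0.05), 471, -10)
(np.float32(119.539505), np.float64(0.0), 465, -13)
s5
(np.float32(102.76915), np.float64(0.35), 459, -10)
(np.float32(102.639114), np.float64(0.4), 462, -10)
(np.float32(102.39181), np.float64(0.35), 459, -13)
(np.float32(102.33756), np.float64(0.3), 456, -13)
(np.float32(101.85735), np.float64(0.4), 462, -7)
(np.float32(101.510445), np.float64(0.45), 465, -7)
s6
(np.float32(102.16014), np.float64(0.35), 462, -10)
(np.float32(101.82878), np.float64(0.3), 459, -10)
(np.float32(101.78104), np.float64(0.3), 459, -13)
(np.float32(101.50335), np.float64(0.3), 462, -10)
(np.float32(101.36587), np.float64(0.35), 462, -7)
(np.float32(101.32603), np.float64(0.25), 459, -10)
```

Still leaning at about 0.3 rad: the bar is wedged against the outer finger. I'll open wider and retreat along the bar's falling path so gravity stands the flask up.

```bash
python3 -m jog '[{"delta_pos":[0,0,0],"angular":[0,0,0],"fingers":0.3},{"delta_pos":[4,0.8,-4],"angular":[0,0,0],"fingers":0.35},{"delta_pos":[9,1.8,-8],"angular":[0,0,0],"fingers":0.35},{"delta_pos":[14,2.8,-12],"angular":[0,0,0],"fingers":0.35},{"delta_pos":[19,3.9,-17],"angular":[0,0,0],"fingers":0.35},{"delta_pos":[24,4.9,-22],"angular":[0,0,0],"fingers":0.35},{"delta_pos":[29,6,-27],"angular":[0,0,0],"fingers":0.35},{"delta_pos":[34,7,-32],"angular":[0,0,0],"fingers":0.35},{"delta_pos":[38,7.8,-35],"angular":[0,0,0],"fingers":0.35},{"delta_pos":[38,7.8,-35],"angular":[0,0,0],"fingers":0.35}]'
python3 - <<'E'
from h import *
cap('scene','s7');s=ctrl.sense();print(s['force'],s['eef_pos'])
E
python3 sil.py s7
```

```text
time_s: 14.98
eef_pos: [538.9, 6.5, 130.3]
ee_rot: [-0.001, 0.631, 0.775, -0.001]
force: [-0.0, -0.7, -0.1]
grip_width: 0.351
grip_force: 0.0
[-0.46671268  0.9666147   1.02646068] [538.94038722   6.48453559 130.61314325]
s7
(np.float32(103.436005), np.float64(-0.1), 462, -13)
(np.float32(103.15918), np.float64(-0.1), 462, -10)
(np.float32(100.78372), np.float64(-0.1), 459, -16)
(np.float32(100.69584), np.float64(-0.1), 462, -7)
(np.float32(100.32514), np.float64(-0.05), 462, -16)
(np.float32(99.76315), np.float64(-0.05), 465, -13)
```

```bash
cat > bail.py <<'E'
from h import *
from scipy.ndimage import map_coordinates
def bail(name,O,yaw):
    S=load(name);g=cv2.cvtColor(S['pixels'],6).astype(np.float32)
    u=np.array([np.cos(yaw),np.sin(yaw),0]);v=np.array([-np.sin(yaw),np.cos(yaw),0]);P=np.array([*O,80.])
    val=lambda p:map_coordinates(g,[p[:,1],p[:,0]],order=1)
    res=[]
    for e in np.arange(-.2,2,.05):
        d=np.cos(e)*u+np.sin(e)*np.array([0,0,1]); sc=[]
        for a,b in((P+52*v+45*d,P+52*v+100*d),(P+48*v+100*d,P+20*v+100*d),(P-25*v+100*d,P-48*v+100*d)):
            p=proj(S,a+(b-a)*np.linspace(0,1,20)[:,None]); t=p[-1]-p[0];n=np.array([-t[1],t[0]])/np.hypot(*t)
            sc.append(((val(p+3*n)+val(p-3*n))/2-val(p)).mean())
        res.append((round(np.mean(sc),1),round(e,2),[int(x) for x in sc]))
    return sorted(res,reverse=True)[:4]
if __name__=='__main__':
    a=sys.argv
    for r in bail(a[1],(float(a[2]),float(a[3])),float(a[4])): print(r)
E
python3 bail.py s2 466 -11 .205; python3 bail.py s7 465 -12 .205
```

```text
(np.float32(83.8), np.float64(-0.15), [46, 111, 93])
(np.float32(75.4), np.float64(-0.1), [35, 106, 84])
(np.float32(74.6), np.float64(-0.2), [38, 97, 88])
(np.float32(53.8), np.float64(-0.05), [15, 79, 66])
(np.float32(28.5), np.float64(0.4), [-4, 4, 85])
(np.float32(27.5), np.float64(0.65), [19, 42, 20])
(np.float32(24.4), np.float64(0.35), [-2, 0, 75])
(np.float32(19.5), np.float64(0.7), [16, 23, 18])
```

```bash
python3 -m jog '[{"delta_pos":[-2,-0.4,7],"angular":[0,0,0],"fingers":0.3},{"delta_pos":[-4,-0.8,8],"angular":[0,0,0],"fingers":0.3},{"delta_pos":[-9,-1.8,14],"angular":[0,0,0],"fingers":0.3},{"delta_pos":[-14.7,-3,21],"angular":[0,0,0],"fingers":0.3},{"delta_pos":[-20,-4.2,26],"angular":[0,0,0],"fingers":0.3},{"delta_pos":[-26,-5.4,31],"angular":[0,0,0],"fingers":0.3},{"delta_pos":[-32,-6.7,36],"angular":[0,0,0],"fingers":0.3},{"delta_pos":[-38,-8,40],"angular":[0,0,0],"fingers":0.3},{"delta_pos":[-38,-8,40],"angular":[0,0,0],"fingers":0.3}]' 20
python3 -c "
from h import *
cap('scene','s8')"
python3 sil.py s8; python3 bail.py s8 465 -12 .205
```

```text
time_s: 16.15
eef_pos: [500.7, -1.6, 171.0]
ee_rot: [-0.0, 0.631, 0.775, -0.0]
force: [-0.1, -1.1, -0.7]
grip_width: 0.301
grip_force: 0.0
s8
(np.float32(114.78234), np.float64(0.0), 462, -16)
(np.float32(114.69682), np.float64(0.0), 462, -13)
(np.float32(114.66225), np.float64(0.05), 465, -13)
(np.float32(114.43249), np.float64(-0.05), 462, -13)
(np.float32(114.01051), np.float64(0.05), 465, -10)
(np.float32(113.868004), np.float64(-0.05), 462, -16)
(np.float32(28.1), np.float64(1.05), [8, 1, 74])
(np.float32(25.3), np.float64(1.0), [1, 0, 74])
(np.float32(13.1), np.float64(1.1), [15, 9, 15])
(np.float32(12.9), np.float64(1.4), [10, 28, 0])
```

```bash
python3 -m jog '[{"delta_pos":[-7,-1.5,3.5],"angular":[0,0,0],"fingers":0.3},{"delta_pos":[-14,-2.9,6],"angular":[0,0,0],"fingers":0.3},{"delta_pos":[-21,-4.5,9],"angular":[0,0,0],"fingers":0.3},{"delta_pos":[-28,-6,11],"angular":[0,0,0],"fingers":0.3},{"delta_pos":[-35,-7.3,12],"angular":[0,0,0],"fingers":0.3},{"delta_pos":[-42,-8.7,13],"angular":[0,0,0],"fingers":0.3},{"delta_pos":[-47,-9.7,13],"angular":[0,0,0],"fingers":0.3},{"delta_pos":[-47,-9.7,13],"angular":[0,0,0],"fingers":0.3},{"delta_pos":[-47,-9.7,13],"angular":[0,0,0],"fingers":0.3}]'
python3 -c "
from h import *
cap('scene','s9')"
python3 sil.py s9; python3 bail.py s9 464 -13 .205
```

```text
time_s: 17.32
eef_pos: [454.3, -11.2, 183.9]
ee_rot: [-0.0, 0.631, 0.775, -0.0]
force: [-0.4, 1.3, -0.3]
grip_width: 0.299
grip_force: 0.0
s9
(np.float32(118.01397), np.float64(0.05), 465, -13)
(np.float32(117.80241), np.float64(0.0), 462, -13)
(np.float32(117.66722), np.float64(-0.05), 459, -13)
(np.float32(117.60677), np.float64(0.0), 462, -16)
(np.float32(117.55712), np.float64(0.0), 459, -16)
(np.float32(117.368484), np.float64(0.05), 468, -10)
(np.float32(49.7), np.float64(1.6), [50, 82, 15])
(np.float32(38.0), np.float64(1.55), [33, 30, 49])
(np.float32(10.2), np.float64(0.95), [13, 16, 0])
(np.float32(9.0), np.float64(1.65), [32, 10, -15])
```

```bash
python3 -m jog '[{"delta_pos":[8,1,-6],"angular":[0,0,0],"fingers":0.3},{"delta_pos":[8,1,-6],"angular":[0,0,0],"fingers":0.2},{"delta_pos":[8,1,-6],"angular":[0,0,0],"fingers":0},{"delta_pos":[8,1,-6],"angular":[0,0,0],"fingers":0},{"delta_pos":[8,1,-6],"angular":[0,0,0],"fingers":0},{"delta_pos":[8,1,-6],"angular":[0,0,0],"fingers":0},{"delta_pos":[8,1,0],"angular":[0,0,0],"fingers":0},{"delta_pos":[8,1,10],"angular":[0,0,0],"fingers":0},{"delta_pos":[8,1,25],"angular":[0,0,0],"fingers":0},{"delta_pos":[8,1,40],"angular":[0,0,0],"fingers":0}]' 70
python3 -m jog '[{"delta_pos":[0,0,20],"angular":[0,0,0],"fingers":0},{"delta_pos":[0,0,40],"angular":[0,0,0],"fingers":0},{"delta_pos":[0,0,60],"angular":[0,0,0],"fingers":0},{"delta_pos":[0,0,80],"angular":[0,0,0],"fingers":0},{"delta_pos":[0,0,90],"angular":[0,0,0],"fingers":0},{"delta_pos":[0,0,90],"angular":[0,0,0],"fingers":0},{"delta_pos":[0,0,90],"angular":[0,0,0],"fingers":0}]'
```

```text
time_s: 18.62
eef_pos: [462.2, -10.2, 224.9]
ee_rot: [-0.0, 0.631, 0.775, -0.0]
force: [-0.1, 0.9, -7.3]
grip_width: 0.065
grip_force: 68.3
time_s: 19.5
eef_pos: [462.0, -10.2, 313.2]
ee_rot: [-0.001, 0.631, 0.775, -0.0]
force: [0.2, -0.8, -7.1]
grip_width: 0.067
grip_force: 68.3
```

```bash
python3 -m jog '[{"delta_pos":[-6,-15,0],"angular":[0,0,-0.01],"fingers":0},{"delta_pos":[-16,-45,0],"angular":[0,0,-0.02],"fingers":0},{"delta_pos":[-28,-80,0],"angular":[0,0,-0.04],"fingers":0},{"delta_pos":[-38,-115,0],"angular":[0,0,-0.05],"fingers":0},{"delta_pos":[-46,-150,0],"angular":[0,0,-0.07],"fingers":0},{"delta_pos":[-52,-185,0],"angular":[0,0,-0.08],"fingers":0},{"delta_pos":[-56,-220,0],"angular":[0,0,-0.1],"fingers":0},{"delta_pos":[-56,-250,0],"angular":[0,0,-0.112],"fingers":0},{"delta_pos":[-56,-274,0],"angular":[0,0,-0.112],"fingers":0},{"delta_pos":[-56,-284,0],"angular":[0,0,-0.112],"fingers":0}]'
python3 -m jog '[{"delta_pos":[0,0,-15],"angular":[0,0,0],"fingers":0},{"delta_pos":[0,0,-30],"angular":[0,0,0],"fingers":0},{"delta_pos":[0,0,-39],"angular":[0,0,0],"fingers":0},{"delta_pos":[0,0,-39],"angular":[0,0,0],"fingers":0},{"delta_pos":[0,0,-39],"angular":[0,0,0],"fingers":0}]'
python3 - <<'E'
from h import *
S=cap('scene','s10');T=cap('top','t10')
A=cv2.resize(T['pixels'][165:265,315:415],(400,400),interpolation=3);B=cv2.resize(S['pixels'][110:210,205:305],(400,400),interpolation=3)
cv2.imwrite('pics/H.png',np.hstack([A,B]))
E
```

```text
time_s: 20.75
eef_pos: [405.9, -295.6, 313.6]
ee_rot: [-0.0, 0.674, 0.738, -0.0]
force: [0.7, 0.3, -6.4]
grip_width: 0.067
grip_force: 68.3
time_s: 21.38
eef_pos: [406.5, -294.2, 275.5]
ee_rot: [0.0, 0.674, 0.739, -0.0]
force: [0.5, 0.4, -6.6]
grip_width: 0.066
grip_force: 68.3
```

View pics/H.png

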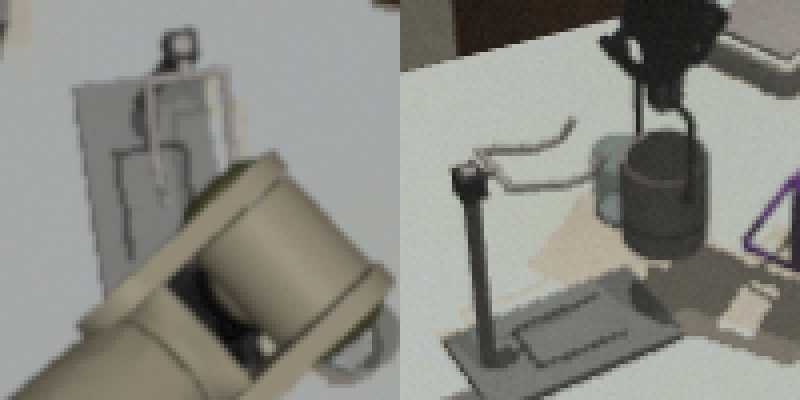

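The flask hangs upright at (665,190). Its bail legs, at (638,100) and (690,150), straddle the line of the prongs (tips at 572,122 and 605,165). I'll move in and then lower.

```bash
python3 -m jog '[{"delta_pos":[8,0.7,0],"angular":[0,0,0],"fingers":0},{"delta_pos":[22,2,0],"angular":[0,0,0],"fingers":0},{"delta_pos":[37,3.5,0],"angular":[0,0,0],"fingers":0},{"delta_pos":[52,5,0],"angular":[0,0,0],"fingers":0},{"delta_pos":[67,6.3,0],"angular":[0,0,0],"fingers":0},{"delta_pos":[82,7.7,0],"angular":[0,0,0],"fingers":0},{"delta_pos":[96,9,0],"angular":[0,0,0],"fingers":0},{"delta_pos":[106,10,0],"angular":[0,0,0],"fingers":0},{"delta_pos":[109,10.3,0],"angular":[0,0,0],"fingers":0},{"delta_pos":[109,10.3,0],"angular":[0,0,0],"fingers":0}]'
python3 -m jog '[{"delta_pos":[0,0,-8],"angular":[0,0,0],"fingers":0},{"delta_pos":[0,0,-16],"angular":[0,0,0],"fingers":0},{"delta_pos":[0,0,-24],"angular":[0,0,0],"fingers":0},{"delta_pos":[0,0,-29],"angular":[0,0,0],"fingers":0},{"delta_pos":[0,0,-33],"angular":[0,0,0],"fingers":0},{"delta_pos":[0,0,-33],"angular":[0,0,0],"fingers":0}]'
```

```text
time_s: 22.72
eef_pos: [515.3, -283.9, 274.9]
ee_rot: [-0.0, 0.674, 0.739, -0.0]
force: [-1.0, -0.1, -5.5]
grip_width: 0.064
grip_force: 68.3
time_s: 23.48
eef_pos: [515.2, -283.9, 241.8]
ee_rot: [-0.0, 0.674, 0.739, -0.0]
force: [-0.1, -0.4, -6.4]
grip_width: 0.064
grip_force: 68.3
```

```bash
python3 -m jog '[{"delta_pos":[0,0,-1.5],"angular":[0,0,0],"fingers":0},{"delta_pos":[0,0,-3],"angular":[0,0,0],"fingers":0},{"delta_pos":[0,0,-3],"angular":[0,0,0],"fingers":0}]'
```

```text
time_s: 23.85
eef_pos: [515.5, -284.1, 240.3]
ee_rot: [0.001, 0.674, 0.739, -0.0]
force: [-3.3, 1.0, 3.4]
grip_width: 0.066
grip_force: 69.4
```

The bar rests on the prongs. I'll open gently and withdraw straight up.

```bash
python3 -m jog '[{"delta_pos":[0,0,0],"angular":[0,0,0],"fingers":0},{"delta_pos":[0,0,0],"angular":[0,0,0],"fingers":0.1},{"delta_pos":[0,0,0],"angular":[0,0,0],"fingers":0.2},{"delta_pos":[0,0,0],"angular":[0,0,0],"fingers":0.3},{"delta_pos":[0,0,0],"angular":[0,0,0],"fingers":0.3},{"delta_pos":[0,0,15],"angular":[0,0,0],"fingers":0.3},{"delta_pos":[0,0,40],"angular":[0,0,0],"fingers":0.3},{"delta_pos":[0,0,80],"angular":[0,0,0],"fingers":0.3},{"delta_pos":[0,0,120],"angular":[0,0,0],"fingers":0.3},{"delta_pos":[-60,40,140],"angular":[0,0,0],"fingers":0.3}]' 20
python3 -m jog '[{"delta_pos":[-60,60,0],"angular":[0,0,0],"fingers":0.3},{"delta_pos":[-80,80,0],"angular":[0,0,0],"fingers":0.3},{"delta_pos":[-80,80,0],"angular":[0,0,0],"fingers":0.3},{"delta_pos":[-80,80,0],"angular":[0,0,0],"fingers":0.3},{"delta_pos":[-80,80,0],"angular":[0,0,0],"fingers":0.3},{"delta_pos":[-80,80,0],"angular":[0,0,0],"fingers":0.3},{"delta_pos":[-80,80,0],"angular":[0,0,0],"fingers":0.3},{"delta_pos":[-80,80,0],"angular":[0,0,0],"fingers":0.3},{"delta_pos":[-80,80,0],"angular":[0,0,0],"fingers":0.3},{"delta_pos":[-80,80,0],"angular":[0,0,0],"fingers":0.3}]'
python3 -m jog '[{"delta_pos":[0,0,0],"angular":[0,0,0],"fingers":0.3},{"delta_pos":[0,0,0],"angular":[0,0,0],"fingers":0.3},{"delta_pos":[0,0,0],"angular":[0,0,0],"fingers":0.3},{"delta_pos":[0,0,0],"angular":[0,0,0],"fingers":0.3},{"delta_pos":[0,0,0],"angular":[0,0,0],"fingers":0.3},{"delta_pos":[0,0,0],"angular":[0,0,0],"fingers":0.3},{"delta_pos":[0,0,0],"angular":[0,0,0],"fingers":0.3},{"delta_pos":[0,0,0],"angular":[0,0,0],"fingers":0.3}]'
python3 - <<'E'
import sys; from h import *
S=cap('scene','s11'); import time
from scipy.ndimage import map_coordinates
# check: silhouette of hanging flask at (seat, z 63)
g=cv2.GaussianBlur(cv2.cvtColor(S['pixels'],6).astype(np.float32),(0,0),.7);G=np.hypot(cv2.Sobel(g,5,1,0),cv2.Sobel(g,5,0,1))
th=np.linspace(0,2*np.pi,60);out=[]
for tau in np.arange(-.4,.41,.05):
  c_,s_=np.cos(.093),np.sin(.093);u=np.array([c_,s_,0]);v=np.array([-s_,c_,0]);z=np.array([0,0,1.])
  a=-np.sin(tau)*u+np.cos(tau)*z;b=np.cos(tau)*u+np.sin(tau)*z
  R=np.r_[[h*a+44*(np.cos(t)*b+np.sin(t)*v) for h in(-80,20) for t in th]]
  for dx in range(-24,25,4):
   for dz in range(-60,61,6):
    h=cv2.convexHull(proj(S,R+[515.5+dx,-283.5,143+dz]).astype(np.float32))[:,0];h=np.r_[h,h[:1]]
    L=np.r_[0,np.cumsum(np.hypot(*np.diff(h,axis=0).T))];s=np.linspace(0,L[-1],120)
    c=[np.interp(s,L,h[:,1]),np.interp(s,L,h[:,0])]
    out.append((np.minimum(map_coordinates(G,c,order=1),120).mean(),round(tau,2),dx,dz))
print(sorted(out,reverse=True)[:5])
S2=cap('scene','s12');print(cv2.absdiff(S['pixels'],S2['pixels'])[100:210,200:300].mean())
s=ctrl.sense();print(s['eef_pos'],s['force'])
E
```

```text
time_s: 25.1
eef_pos: [466.5, -252.1, 377.3]
ee_rot: [0.002, 0.674, 0.739, -0.0]
force: [-0.9, -0.1, -0.0]
grip_width: 0.297
grip_force: 0.0
time_s: 26.35
eef_pos: [385.2, -170.5, 375.7]
ee_rot: [-0.0, 0.674, 0.739, 0.0]
force: [1.1, -0.1, -0.1]
grip_width: 0.297
grip_force: 0.0
time_s: 27.35
eef_pos: [385.2, -170.6, 375.7]
ee_rot: [0.0, 0.674, 0.739, -0.0]
force: [-0.2, -0.1, 0.1]
grip_width: 0.299
grip_force: 0.0
[(np.float32(97.81522), np.float64(-0.05), 0, -48), (np.float32(97.6443), np.float64(-0.15), 4, -54), (np.float32(97.57982), np.float64(-0.1), 0, -54), (np.float32(97.05618), np.float64(-0.15), 4, -48), (np.float32(96.98284), np.float64(-0.1), 4, -48)]
2.0442424242424244
[ 385.19665598 -170.51489308  375.68502322] [ 0.23444829 -0.02880425  0.30251971]
```

```bash
python3 - <<'E'
from h import *
T=cap('top','t11')
for n,o,box in(('s11','s0',(215,110,300,240)),('t11','t0',(325,165,410,260))):
    S=load(n);x0,y0,x1,y1=box
    m=(cv2.absdiff(cv2.GaussianBlur(S['pixels'],(3,3),0),cv2.GaussianBlur(load(o)['pixels'],(3,3),0)).max(2)>30)
    m[:y0]=0;m[y1:]=0;m[:,:x0]=0;m[:,x1:]=0
    dark=m&(S['pixels'].max(2)<100)
    k,lab,st,ce=cv2.connectedComponentsWithStats(dark.astype(np.uint8)); i=1+st[1:,4].argmax(); print(n,st[i],ce[i])
    c_,s_=np.cos(.093),np.sin(.093);th=np.linspace(0,2*np.pi,60)
    for base in(63,12):
        R=np.array([[515.5+44*np.cos(t),-283.5+44*np.sin(t),base+h] for h in(0,100) for t in th]);p=proj(S,R)
        hull=np.zeros(m.shape,np.uint8);cv2.fillConvexPoly(hull,cv2.convexHull(p.astype(np.int32)),1)
        print(base,'bbox',p.min(0).round(),p.max(0).round(),'dark fill',(S['pixels'].max(2)<100)[hull>0].mean().round(2),'changed',m[hull>0].mean().round(2))
E
```

```text
s11 [235 142  26  58 847] [246.85123967 176.9622196 ]
63 bbox [234. 158.] [258. 191.] dark fill 0.84 changed 0.95
12 bbox [235. 167.] [258. 200.] dark fill 0.91 changed 0.91
t11 [342 200  39  31 425] [359.77176471 210.78352941]
63 bbox [343. 197.] [373. 226.] dark fill 0.63 changed 0.62
12 bbox [342. 199.] [370. 228.] dark fill 0.63 changed 0.61
```

```bash
python3 - <<'E'
from h import *
S=load('s11');T=load('t11');v=np.array([-np.sin(.093),np.cos(.093),0]);O=np.array([515.5,-283.5,0])
print([proj(S,O+k*v+[0,0,z]).round(1).tolist() for z in(243,192) for k in(-50,0,50)])
g=cv2.cvtColor(S['pixels'],6)
print(g[136:206:2,240:262:2])
# bar profile between/outside prongs at each candidate z
for nm,c in(('S',S),('T',T)):
  gg=cv2.cvtColor(c['pixels'],6).astype(float)
  for z in range(180,261,9):
    p=proj(c,np.array([O+k*v+[0,0,z] for k in list(range(-22,23,4))])); print(nm,z,np.mean([gg[int(round(y)),int(round(x))] for x,y in p]).round(),end='; ')
E
```

```text
[[[239.0, 141.5]], [[244.9, 148.7]], [[251.1, 156.2]], [[239.7, 151.9]], [[245.5, 159.1]], [[251.5, 166.6]]]
[[185 183 184 185 186 184 184 183 185 183 185]
 [184 183 182 180 180 184 186 181 184 182 182]
 [178 185 184 158 124 182 185 183 184 184 183]
 [ 62 166 180  94 168 185 183 184 185 181 181]
 [ 49  67 135 125 186 184 182 172 137 125 124]
 [106  85  98 186 180 182 177 122 123 123 123]
 [ 85 176  72 113 185 186 165 107 120 124 123]
 [ 85 182 176  63 158 184 137 105  98 120 124]
 [ 64 185 184 148  68 160 139  76 112 120 124]
 [ 63 176 178 172  97  66 111  87  88  94  96]
 [102  99  99 114 142  70 103  91  87  94  93]
 [ 63 157 124 125 119 126  61  94  90 106 120]
 [ 88  58  56  53  57  54  63 124 121 125 125]
 [ 53  53  57  55  55  53  46  90 133 127 124]
 [ 54  53  61  58  60  55  37  63 118 118 125]
 [ 52  55  54  58  57  51  41  59  95  93  91]
 [ 51  55  58  58  55  56  41 117  80 184 185]
 [115  62  56  57  66  74  47  81  58 184 183]
 [ 68  89  82 114  99  70  41  59  52 176 182]
 [ 59  55  58  58  60  52  43  54  56 151 172]
 [ 59  56  56  61  59  47  43  55  56 136 147]
 [ 5
[... 175 characters left out ...]
 84  99]
 [ 52  54  52  54  55  59  58  54  57  98  97]
 [ 54  52  59  56  58  58  55  56  55  60  96]
 [ 53  52  55  55  57  56  61  58  58  58  73]
 [ 58  57  59  55  58  58  59  54  56  56  66]
 [ 56  53  58  55  58  54  58  60  69  70  99]
 [ 54  53  59  58  56  56  61  70  68 106 114]
 [111  92  64  64  65  67  70  67  73 101 113]
 [ 89  84 100 101 100 116 114  99  97  80  61]
 [102 118 118 116 121 117  99  67  72 154 185]
 [116 117 118 113  85  64 107 159 185 184 186]]
S 180 63.0; S 189 76.0; S 198 97.0; S 207 133.0; S 216 156.0; S 225 168.0; S 234 138.0; S 243 68.0; S 252 112.0; T 180 66.0; T 189 60.0; T 198 60.0; T 207 57.0; T 216 54.0; T 225 55.0; T 234 56.0; T 243 60.0; T 252 61.0;
```

The bar's dark line lies exactly where the seat height of 243 mm projects (scene 239,142 to 251,156), so the flask is hanging on the prongs.

```bash
python3 -c "
from rig import ctrl
print(ctrl.finish_job())"
```

```text
the job is handed in; nothing more can be done
None
```

The job is handed in, verdict not shown: by my last measurement the flask hangs on both prongs with its bar at seat height and the gripper clear, but my first bail swing leaned it to about 0.45 rad (limit 0.8) before I stood it up again.

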